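# Hold a vee block hard into a corner fixture

## Task

Set the vee block flat on the plate of the blue corner fixture, vee upward, and press it into the corner so that it pushes both spring plungers in and bears firmly and squarely against both fences at once, so that I can clamp it. Do not let go: finish while the gripper is still holding it pressed there, and leave the other things on the table where they are.

Things in the scene. Friction and masses are not known exactly. Their poses are not given: they have to be found in the camera images.
- vee_center (a point): Centre (half-way up) of the loose grey machined steel vee block, about 0.42 kg, standing on the table, vee groove upward. 50 mm along its x, 60 mm along its y, 36 mm high (z); this point is 18 mm above its underside. The groove runs along x; the two plain faces towards +y and -y reach the full height, so it is best gripped across y (60 mm), on its upper half.
- corner (a point): Inner corner of the fixture, on its plate top, 12 mm above the table, where the inner faces of the two fences meet square. x points into the far fence (inner face x = 0, 107 mm long), y into the left fence (inner face y = 0, from x = -6 to -128 mm), z up; the block belongs at x < 0, y < 0. Fences are 14 mm wide and 10 mm high above the plate, so fingers on the upper half of the block pass over them.
- fixture: Corner fixture fixed to the table: blue plate with a bright steel top, 150 (x) x 130 (y) x 12 mm, with two low aluminium fences along its +x and +y edges; plate and fences are smooth and slippery (friction about 0.2). Origin at the centre of its underside; axes as the corner's, which lies at (58, 48, 12) mm in this frame.
- fence_far: Far fence of the fixture (aluminium bar along y); its origin and axes are those of the fixture. Fixed.
- fence_left: Left fence of the fixture (aluminium bar along x); its origin and axes are those of the fixture. Fixed.
- plunger_far (a joint): Spring plunger, a brass pin 7 mm thick in the far fence, 27.5 mm from the corner and 5 mm above the plate. 0 = it stands 4 mm proud of the fence's inner face; 0.004 m = pushed in flush. Takes 2.4 N to start and 4.8 N at flush, so the part is pushed off the fence unless it is held.
- plunger_left (a joint): The same plunger in the left fence, 27.5 mm from the corner; 0 = 4 mm proud, 0.004 m = flush.
- hammer: Bystander, loose: ball-pein hammer with a wooden handle, 272 mm long, lying near the robot; origin at the centre of its underside
- wood_block: Bystander, loose: brown wooden packing block, 55 x 120 x 35 mm, at the back of the table; origin at the centre of its underside
- spanner: Bystander, loose: steel spanner, 177 mm long, lying flat at the back of the table; origin at the centre of its underside
- oil_can: Bystander, loose: blue oil can with a thin bent spout, 187 mm high, at the back right; origin at the centre of its underside
- vee_block: The vee block itself; origin at the centre of its underside, axes as at vee_center.
Things that resemble listed ones, but are neither listed nor needed, are in the scene too. There is more than one size of the vee_block; the job needs the larger.

How it is judged:
By the outcome, as a careful person would: the job done as asked, in the order asked, and still so for the second after the job is handed in, while the arm keeps its last pose, push and grip.
It also fails if it takes over 42 s, if anything falls off the work surface, if the arm or the gripper's body presses on something with over 40 N, if the wrist force passes 120 N, or if a joint passes its speed limit or range.

## Robot

A 6-joint arm with a two-finger parallel gripper is mounted at the origin on the work surface; the furniture and walls round the work are solid. World frame = base frame: x ahead of the robot, y to its left, z up, the work surface at z = 0. Lengths are in mm, angles in rad, forces in N, time in s.
With the tool pointing down it reaches from about 250 to 725 mm from the base axis. Payload 4 kg.
Tool frame: the origin (TCP) lies at the very end of the fingers, on their centre line; the grasp point (between the pads) lies 19 mm behind it; z points along the fingers, y is the line along which they close (so a half turn about z gives the same grasp; the last joint's range is limited). The gripper opens to 85 mm and grips with 20 to 120 N. Pads are 22 mm wide; open, the fingers measure 114 mm over their backs; the gripper's body (76 mm by 85 mm) begins 54 mm behind the grasp point. The pads swing forward as they close: fully open they stand 13 mm farther back than shut.
Start: joints at [1.219, 0.241, 0.005, 1.335, 0, 1.571], TCP at [172.292, 469.377, 231.306] pointing down, gripper open.
Joint ranges: [-2.72, 2.72], [-1.05, 1.87], [-1.09, 1.28], [-1.99, 2.15], [-1.42, 1.44], [-3.14, 3.14]. Speed limits (rad/s): [2.79, 2.79, 3.14, 3.14, 3.14, 3.14].

## Interface

Orientations are given as a unit quaternion [x, y, z, w].
In Python, from cell import arm, cams, ticket, models gives the robot as it stands.
- The arm moves only by the tool servo_tool, never from a script. Its argument "steps" is one flat list of numbers, 7 for each row, row after row: the shift along the tool's x, y, z in m, then the turn, a rotation vector about the tool's x, y, z in rad, then the opening, from -1 (shut) to 1 (fully open), so that 0 is half open. In form: [tx, ty, tz, wx, wy, wz, fingers, tx, ty, tz, wx, wy, wz, fingers, ...]. A call has 1 to 10 rows; each row shifts and turns the commanded pose from where the row before left it, along the tool's axes as they then stand; what a row does not reach is not made up. A row lasts 1/10 s, in which the tool goes at most 50 mm and 8.59 degrees, less where a joint would pass 70% of its speed; a pose out of reach is approached as far as the arm can. A call is refused whole if a number of a shift passes 0.05 or a number of a turn 0.15, either way. A call with a gripper value outside its range is refused whole. The fingers move at their own pace and stop on an object; the grip force is fixed at half the most. Time passes only in rows, so rows that do not move let the fingers close. It gives the time, the measured TCP pose, the force, the opening and the grip force at its end, in the units of the state.
- arm.state(): the state, without advancing time (a new reading comes with each control period).
- cams.get_image(name): name is "side" or "top" or "wrist"; returns (picture, depth): 420x560x3 uint8, blue, green, red; 420x560 float32, mm along the optical axis (not along the pixel's ray), 0 where there is no reading.
- cams.camera_model(name): a dict with "fov_y" (degrees; the focal length in pixels is half the picture's height over the tangent of half this angle, whatever the lens; pixels are square), "cx", "cy" (the principal point, pixels), "rvec" (rotation vector, rad) and "tvec" (3), from world to camera coordinates, as OpenCV has them; the wrist camera has in their place "hand_eye" (4x4, takes a point from camera to tool coordinates, whose origin is the TCP and whose axes are the flange's). Camera axes: x right, y down, z forward; pixel columns grow to the right and rows downward; lengths in mm; the calibration is good to about 2 mm. A picture is of the moment at which its call begins: read the wrist's pose just before it. camera_model takes no time and is no camera call.
- ticket.finish_job(): hands the job in; it is judged then, once.
Trained networks look in the newest picture that a camera, given by its name, has taken for a name from the list of things; names that differ only in an ending like _2 or _b are one class to them, and where a whole thing is asked for, a point or a joint stands for the part that bears it (a point fixed in the world has none). Each returns a list of dicts, best first, with "conf" (0 to 1); they miss things now and then, are a little off and sometimes report something else, mostly with a low value. They report only what shows in the picture. A call takes as long as a camera call. They do not tell look-alikes from the thing itself.
- models.trace(target, camera): "pixels" (420x560 bool, what is visible of it) and "point" ([row, column] as shares, 0 to 1, of the picture: columns of its width, rows of its height, amid what is visible of it).
- models.pinpoint(target, camera): "point" ([row, column] as shares, 0 to 1, of the picture: columns of its width, rows of its height: a listed point, or the origin of a listed thing).
The state is a dict: "time_s": time; "joints": joint angles; "joint_velocities": joint speeds; "tau": joint torques, N m; "tcp_pos": TCP position; "tcp_rot": TCP orientation; "contact_force": force on the tool from outside, world axes, zero at the start; "wrist_torque": the same for the moment, N m; "grip_width": finger opening in mm; "grasp_force": force on a finger pad.
Only numpy, scipy, OpenCV 4.12 (cv2) and the standard library are available. Lean on these libraries where they do the work, as an engineer would, in place of code of your own. Each camera call takes 0.05 s, during which the arm holds its last target. There are 200 camera calls.

## Working session

There is one attempt and no reset: what is moved stays moved. The work goes in short steps, Python scripts to look and compute and a tool call to move; the robot and the scene stay as the last step left them, time stands still between calls to the robot, and variables do not carry over. Pictures are saved under pics/ and viewed, at most 10 in all, crops included, and the job is handed in when it is done.

Besides the shell and the picture viewer there is one more tool, called after "Call:" as name(argument=value, ...) on one line, values as JSON. servo_tool: Moves the arm, as the interface text tells. Its arguments: {"type":"object","properties":{"steps":{"type":"array"}},"required":["steps"]}

```bash
mkdir -p pics; cat > h.py <<'E'
import numpy as np, cv2
from cell import arm,cams,ticket,models
from scipy.spatial.transform import Rotation as R
def cam(name,st=None):
    m=cams.camera_model(name); f=210/np.tan(np.radians(m["fov_y"])/2)
    if "hand_eye" in m:
        st=st or arm.state(); T=np.eye(4);T[:3,:3]=R.from_quat(st["tcp_rot"]).as_matrix();T[:3,3]=st["tcp_pos"]
        M=T@np.array(m["hand_eye"])
    else:
        W=np.eye(4);W[:3,:3]=cv2.Rodrigues(np.array(m["rvec"],float))[0];W[:3,3]=np.ravel(m["tvec"]);M=np.linalg.inv(W)
    return f,m["cx"],m["cy"],M
def cloud(c,d):
    f,cx,cy,M=c; v,u=np.indices(d.shape)
    P=np.stack([(u-cx)/f*d,(v-cy)/f*d,d],-1)
    return P@M[:3,:3].T+M[:3,3]
def ray_z(c,row,col,z):
    f,cx,cy,M=c; r=M[:3,:3]@np.array([(col-cx)/f,(row-cy)/f,1]); o=M[:3,3]
    return o+r*(z-o[2])/r[2]
def look(name,fn=None):
    st=arm.state(); p,d=cams.get_image(name)
    if fn: cv2.imwrite("pics/"+fn,p)
    c=cam(name,st); return p,d,c
E
python3 - <<'E'
from h import *
for n in("top","side"):
    p,d,c=look(n,n+"1.png"); X=cloud(c,d)
    print(n,{k:v for k,v in cams.camera_model(n).items()}, arm.state()["time_s"])
    for t,z in(("vee_center",18),("corner",12),("fixture",0)):
        for r in models.pinpoint(t,n)[:4]:
            a,b=r["point"][0]*420,r["point"][1]*560
            print(t,round(r["conf"],2),round(a),round(b),ray_z(c,a,b,z).round(),d[min(int(a),419),min(int(b),559)],X[min(int(a),419),min(int(b),559)].round())
print(arm.state())
E
```

```text
top {'fov_y': 47.775390442070815, 'cx': 277.6135473064632, 'cy': 209.96753256156933, 'rvec': array([ 2.11383318, -2.09552446,  0.16273481]), 'tvec': array([-100.13056958,  460.43760316,  961.9210527 ])} 0.05
vee_center 0.83 224 330 [ 435. -209.   18.] 1024.9429 [ 437. -209.   12.]
vee_center 0.8 246 281 [ 387. -103.   18.] 1016.6358 [ 388. -101.   15.]
corner 0.82 188 178 [515. 128.  12.] 1056.0145 [516. 130.   9.]
fixture 0.94 218 197 [449.  83.   0.] 1041.9006 [449.  82.   8.]
side {'fov_y': 48.6719412144069, 'cx': 279.29296948599006, 'cy': 212.02994273688765, 'rvec': array([ 2.28771185e+00, -5.30549462e-02, -1.82405273e-03]), 'tvec': array([-426.67044624,  -20.45090054, 1035.16473701])} 0.25
vee_center 0.95 220 263 [390. -99.  18.] 964.7492 [390. -91.  13.]
vee_center 0.73 261 287 [ 433. -218.   18.] 861.3813 [ 432. -221.   22.]
corner 0.87 161 313 [513. 111.  12.] 1122.8738 [511. 115.  10.]
fixture 0.87 173 288 [451.  83.   0.] 1087.2914 [448.  69.  11.]
fixture 0.32 327 369 [ 564. -357.    0.] 722.07025 [ 553. -388.   45.]
{'time_s': 0.4, 'joints': array([ 1.21899176e+00,  2.40732313e-01,  4.84136662e-03,  1.33523437e+00,
       -1.21328302e-05,  1.57078960e+00]), 'joint_velocities': array([ 8.57820089e-04, -1.27737443e-03,  7.20521150e-04,  5.20289846e-05,
       -6.14560059e-04,  1.43054290e-03]), 'tau': array([ 1.52535631e-03, -3.71781135e+01,  2.52330530e+01,  5.32980557e-03,
        1.35165719e-04, -9.96522203e-06]), 'tcp_pos': array([172.26753327, 469.28741147, 231.17965864]), 'tcp_rot': array([ 1.74993252e-01,  9.84569619e-01, -1.63019108e-04, -2.28139640e-05]), 'contact_force': array([ 0.33037138, -0.72431573,  0.30132321]), 'wrist_torque': array([-0.06121274,  0.0095832 , -0.01220587]), 'grasp_force': 0.0, 'grip_width': 85.22593241363978}
```

View pics/top1.png

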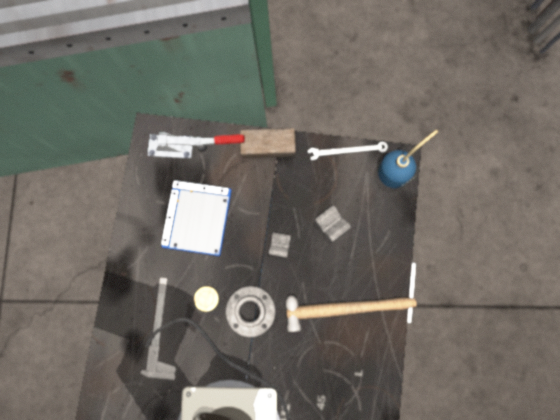

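View pics/side1.png

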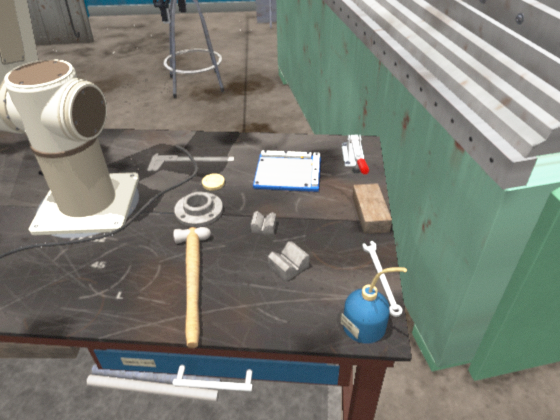

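```bash
python3 - <<'E'
from h import *
p,d,c=look("top"); X=cloud(c,d)
for cx,cy in((435,-212),(389,-102)):
    m=(np.hypot(X[...,0]-cx,X[...,1]-cy)<55)&(X[...,2]>12)&(d>0)
    Q=X[m]; print(len(Q),Q[:,2].max(),np.percentile(Q[:,2],[50,90,98]),Q.mean(0),cv2.minAreaRect(Q[Q[:,2]>15][:,:2].astype(np.float32)))
E
```

```text
657 38.138429028396786 [28.97149695 34.37399152 36.19675266] [ 436.72142238 -211.872705     27.43800208] ((437.6220703125, -212.335205078125), (60.22978210449219, 50.41770935058594), 37.96263122558594)
358 31.684336339520996 [22.91191496 27.01613471 28.83535633] [391.37301751 -99.91655369  21.93654784] ((391.8193664550781, -99.92398071289062), (38.38700485229492, 46.7564697265625), 79.36966705322266)
```

The top view shows the large vee block at about (333,223), the small one at (280,245) and the fixture at (195,217), with its corner at the upper left near (174,183). The side view agrees: large block at (289,260), corner at (313,155). The depth data gives a 60x50 mm footprint and 36 mm height at (437,-212), so that is the larger block, with its y axis at about 38°. I'll go above it.

Call:
servo_tool(steps=[-0.032, -0.0365, 0, 0, 0, 0, 1, -0.032, -0.0365, 0, 0, 0, 0, 1, -0.032, -0.0365, 0, 0, 0, 0, 1, -0.032, -0.0365, 0, 0, 0, 0, 1, -0.032, -0.0365, 0, 0, 0, 0, 1, -0.032, -0.0365, 0, 0, 0, 0, 1, -0.032, -0.0365, 0, 0, 0, 0, 1, -0.032, -0.0365, 0, 0, 0, 0, 1, -0.032, -0.0365, 0, 0, 0, 0, 1, -0.032, -0.0365, 0, 0, 0, 0, 1])

```text
time_s: 1.45
tcp_pos: [347.3, 14.5, 231.8]
tcp_rot: [0.175, 0.985, 0.0, 0.001]
contact_force: [1.7, 0.2, 0.2]
grip_width: 85.2
grasp_force: 0.0
```

Call:
servo_tool(steps=[-0.032, -0.0365, 0, 0, 0, 0, 1, -0.032, -0.0365, 0, 0, 0, 0, 1, -0.032, -0.0365, 0, 0, 0, 0, 1, -0.032, -0.0365, 0, 0, 0, 0, 1, -0.032, -0.0365, 0, 0, 0, 0, 1, 0, 0, 0, 0, 0, 0.14, 1, 0, 0, 0, 0, 0, 0.14, 1, 0, 0, 0, 0, 0, 0.14, 1, 0, 0, 0, 0, 0, 0.14, 1, 0, 0, 0, 0, 0, 0, 1])

```text
time_s: 2.45
tcp_pos: [434.2, -210.1, 231.3]
tcp_rot: [0.44, 0.898, 0.0, -0.0]
contact_force: [0.6, 0.4, 0.4]
grip_width: 85.7
grasp_force: 0.0
```

```bash
cat >> h.py <<'E'
def rect(X,d,c,r,zlo,zhi=99):
    m=(np.hypot(X[...,0]-c[0],X[...,1]-c[1])<r)&(X[...,2]>zlo)&(X[...,2]<zhi)&(d>0)
    return X[m],cv2.minAreaRect(X[m][:,:2].astype(np.float32))
def plan(x,y,z,yaw_y):
    s=arm.state();M=R.from_quat(s["tcp_rot"]).as_matrix()
    dw=np.array([x,y,z])-s["tcp_pos"]; a=np.degrees(np.arctan2(M[1,1],M[0,1]))
    print("tcp",s["tcp_pos"].round(1),"yaw_y",a.round(2),"tilt",M[:2,2].round(4),"tool shift",(M.T@dw).round(1),"wz",round(-np.radians((yaw_y-a+90)%180-90),3),"t",s["time_s"],"F",s["contact_force"].round(1),"w",s["grip_width"],s["grasp_force"])
E
python3 - <<'E'
from h import *
p,d,c=look("wrist","w1.png"); X=cloud(c,d)
Q,r=rect(X,d,(437,-212),50,14); print(len(Q),r, np.percentile(Q[:,2],[5,50,98]))
T=Q[Q[:,2]>30]; print(cv2.minAreaRect(T[:,:2].astype(np.float32)))
m=(np.hypot(X[...,0]-437,X[...,1]+212)>60)&(d>0); print("table z",np.median(X[m][:,2]))
print(cams.camera_model("wrist")["hand_eye"])
plan(437,-212,100,38); print(arm.state()["joints"].round(2))
E
```

```text
2434 ((435.1715087890625, -214.16131591796875), (59.980499267578125, 50.07221984863281), 37.76345443725586) [19.45103444 30.75307691 36.06186679]
((435.21478271484375, -214.2407684326172), (59.528865814208984, 49.82708740234375), 37.639095306396484)
table z -0.11349336437228885
[[-6.30513052e-04 -9.56987485e-01 -2.90128516e-01  7.36314618e+01]
 [ 9.99999792e-01 -5.63790530e-04 -3.13559109e-04 -7.01042566e-01]
 [ 1.36500434e-04 -2.90128653e-01  9.56987641e-01 -1.42728376e+02]
 [ 0.00000000e+00  0.00000000e+00  0.00000000e+00  1.00000000e+00]]
tcp [ 434.2 -210.   231.3] yaw_y 37.91 tilt [-0. -0.] tool shift [ -3.3   1.  131.3] wz -0.002 t 2.5 F [ 0.3  0.4 -0.2] w 85.39776702565818 0.0
[-0.45  0.21 -0.04  1.33 -0.    0.46]
```

View pics/w1.png

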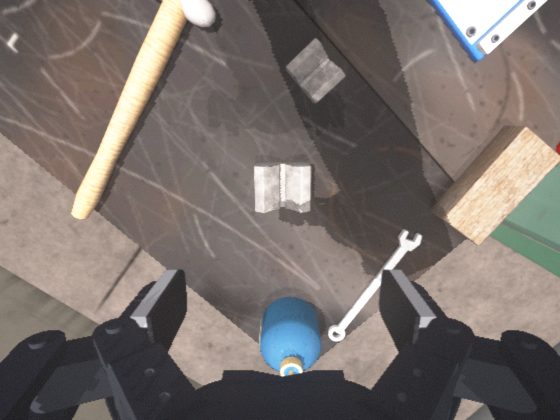

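The wrist view shows the large block at (283,187) with its groove along tool x and no obstacle beside the fingers. Its measured footprint is 60.0x50.1 mm, centred at (435.2,-214.2), yaw 37.7°. Next I'll descend until the tip is about 12.5 mm above the table, so the fingers will later clear the 10 mm fences, and grip.

Call:
servo_tool(steps=[-0.004, -0.002, 0.04, 0, 0, 0.003, 1, 0, 0, 0.045, 0, 0, 0, 1, 0, 0, 0.045, 0, 0, 0, 1, 0, 0, 0.04, 0, 0, 0, 1, 0, 0, 0.025, 0, 0, 0, 1, 0, 0, 0.015, 0, 0, 0, 1, 0, 0, 0.009, 0, 0, 0, 1, 0, 0, 0, 0, 0, 0, 1])

```text
time_s: 3.3
tcp_pos: [434.4, -214.0, 11.4]
tcp_rot: [0.441, 0.898, -0.0, -0.001]
contact_force: [0.1, 0.1, -0.1]
grip_width: 85.5
grasp_force: 0.0
```

Call:
servo_tool(steps=[0, 0, 0, 0, 0, 0, -1, 0, 0, 0, 0, 0, 0, -1, 0, 0, 0, 0, 0, 0, -1, 0, 0, 0, 0, 0, 0, -1, 0, 0, 0, 0, 0, 0, -1, 0, 0, 0, 0, 0, 0, -1, 0, 0, 0, 0, 0, 0, -1, 0, 0, 0, 0, 0, 0, -1])

```text
time_s: 4.1
tcp_pos: [436.5, -214.8, 14.1]
tcp_rot: [0.441, 0.897, 0.0, 0.002]
contact_force: [-0.1, 1.4, 6.7]
grip_width: 58.0
grasp_force: 65.0
```

```bash
python3 - <<'E'
from h import *
p,d,c=look("side","s2.png"); plan(435.2,-214.2,12.5,37.7)
p,d,c=look("wrist"); cv2.imwrite("pics/w2.png",p)
E
```

```text
tcp [ 436.5 -214.8   14.1] yaw_y 37.61 tilt [ 0.0034 -0.0012] tool shift [ 1.3 -0.7  1.6] wz -0.001 t 4.15 F [-0.1  0.8  5.4] w 57.77826990504556 65.01688085496426
```

View pics/w2.png

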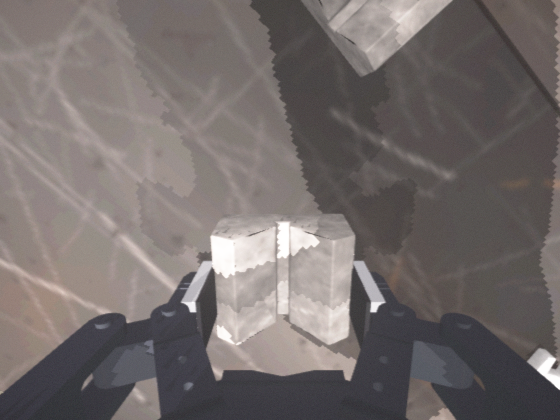

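The wrist view shows the block held between both pads, with the groove vertical at column 285; grip is 65 N and width 58 mm. I'll lift it and stop just short of the fixture for a close look.

Call:
servo_tool(steps=[0, 0, -0.01, 0, 0, 0, -1, 0, 0, -0.026, 0, 0, 0, -1, 0, 0, -0.04, 0, 0, 0, -1, 0, 0, -0.04, 0, 0, 0, -1, 0, 0, -0.04, 0, 0, 0, -1, 0, 0, -0.03, 0, 0, 0, -1, 0.015, 0.015, 0, 0, 0, 0, -1, 0.03, 0.03, 0, 0, 0, 0, -1, 0.03, 0.03, 0, 0, 0, 0, -1, 0.03, 0.03, 0, 0, 0, 0, -1])

```text
time_s: 5.2
tcp_pos: [453.4, -65.9, 198.5]
tcp_rot: [0.442, 0.897, -0.0, -0.0]
contact_force: [1.2, -0.2, -4.7]
grip_width: 57.9
grasp_force: 66.5
```

Call:
servo_tool(steps=[0.03, 0.03, 0, 0, 0, 0, -1, 0.03, 0.03, 0, 0, 0, 0, -1, 0.02, 0.02, 0, 0, 0, 0, -1, 0.009, 0.008, 0, 0, 0, 0, -1, 0, 0, 0, 0, 0, 0, -1, 0, 0, 0, 0, 0, 0, -1])

```text
time_s: 5.8
tcp_pos: [469.1, 56.4, 198.2]
tcp_rot: [0.442, 0.897, -0.001, -0.0]
contact_force: [0.4, 0.7, -4.9]
grip_width: 57.8
grasp_force: 66.5
```

```bash
python3 - <<'E'
from h import *
p,d,c=look("wrist","w3.png"); X=cloud(c,d); np.savez("w3.npz",X=X,d=d)
plan(470,57,200,37.7)
for t in("corner","fixture"):
    for r in models.pinpoint(t,"wrist")[:2]:
        a,b=r["point"][0]*420,r["point"][1]*560; print(t,r["conf"],round(a),round(b),ray_z(c,a,b,12 if t=="corner" else 0).round(1))
for zl,zh in((5,18),(18,28)):
    Q,r=rect(X,d,(449,83),130,zl,zh); print(zl,len(Q),r,np.median(Q[:,2]))
for t in("fence_far","fence_left","fixture"):
    for r in models.trace(t,"wrist")[:1]:
        m=r["pixels"]&(d>0); Q=X[m]; Q=Q[(Q[:,2]>19)&(Q[:,2]<26)] if t!="fixture" else Q[(Q[:,2]>9)&(Q[:,2]<26)]
        print(t,r["conf"],len(Q),cv2.minAreaRect(Q[:,:2].astype(np.float32)),np.median(Q[:,2]))
E
```

```text
tcp [469.2  56.1 198.2] yaw_y 37.53 tilt [-0.0008 -0.0009] tool shift [ 0.3  1.2 -1.8] wz -0.003 t 5.85 F [ 0.5  1.2 -4.6] w 57.95691628202496 66.52495611459017
corner 0.65 165 362 [516.6 122.3  12. ]
fixture 0.77 154 284 [449.2  82.6   0. ]
5 15242 ((448.1021423339844, 82.47810363769531), (130.3483123779297, 147.64828491210938), 82.03780364990234) 12.419595132703023
18 3314 ((453.0986022949219, 101.77674102783203), (84.85758972167969, 142.5209197998047), 82.09822082519531) 22.156882110796147
fence_far 0.68 1109 ((516.44140625, 93.45687866210938), (83.39802551269531, 14.763138771057129), 82.14388275146484) 22.16968583300968
fence_left 0.81 2095 ((447.772705078125, 137.98793029785156), (14.587225914001465, 122.01396942138672), 82.09822082519531) 22.16262875009386
fixture 0.82 18310 ((448.136474609375, 82.71202087402344), (129.79083251953125, 147.3269805908203), 81.89392852783203) 12.631765764567689
```

View pics/w3.png

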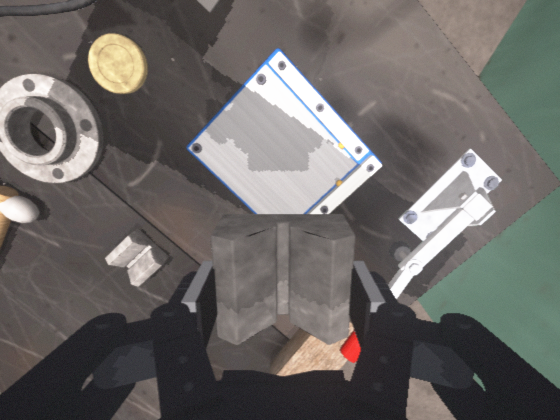

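The wrist view shows the fixture with its inner corner near (362,165) and the brass plungers at about (338,183) and (340,146). The block is still held squarely. The fitted fences give corner ≈ (513.4,121.7) with fixture y at 82.0°, and the fence tops at 22 mm match the sizes given. I'll turn and descend partway, inside the corner.

Call:
servo_tool(steps=[0.021, 0.02, 0, 0, 0, 0, -1, 0, 0, 0, 0, 0, -0.13, -1, 0, 0, 0, 0, 0, -0.13, -1, 0, 0, 0, 0, 0, -0.13, -1, 0, 0, 0, 0, 0, -0.13, -1, 0, 0, 0, 0, 0, -0.13, -1, 0, 0, 0, 0, 0, -0.13, -1, 0, 0, 0.03, 0, 0, 0, -1, 0, 0, 0.03, 0, 0, 0, -1, 0, 0, 0, 0, 0, 0, -1])

```text
time_s: 7.1
tcp_pos: [469.2, 84.7, 134.6]
tcp_rot: [0.068, 0.998, -0.001, -0.004]
contact_force: [-1.5, -0.7, -4.8]
grip_width: 57.9
grasp_force: 67.2
```

```bash
python3 - <<'E'
from h import *
plan(472.3,85.0,40,82.0); print(arm.state()["joints"].round(2))
s=arm.state();p,d,c=look("wrist","w4.png");X=cloud(c,d)
M=R.from_quat(s["tcp_rot"]).as_matrix(); T=(X-s["tcp_pos"])@M   # tool frame
m=(d>0)&(np.abs(T[...,0])<40)&(np.abs(T[...,1])<28)&(T[...,2]<-12)&(T[...,2]>-32)
Q=T[m];print("held top tool frame",len(Q),Q.min(0).round(1),Q.max(0).round(1),cv2.minAreaRect(Q[:,:2].astype(np.float32)))
a=np.radians(82.0)
for t in("fence_left","fence_far"):
    for r in models.trace(t,"wrist")[:1]:
        Q=X[r["pixels"]&(d>0)];Q=Q[(Q[:,2]>19)&(Q[:,2]<26)]
        if len(Q): print(t,len(Q),cv2.minAreaRect(Q[:,:2].astype(np.float32)))
E
```

```text
tcp [469.2  84.7 134.6] yaw_y 82.23 tilt [-0.009  -0.0017] tool shift [-3.9  1.  94.6] wz 0.004 t 7.1 F [-1.5 -0.7 -4.8] w 57.857434557499886 67.17700699344277
[ 0.18  0.27 -0.22  1.09 -0.    0.31]
held top tool frame 9368 [-23.8 -28.  -31.9] [ 27.2  28.  -12. ] ((1.7217464447021484, 0.0035877227783203125), (56.027671813964844, 50.97319793701172), 89.89446258544922)
fence_left 2240 ((439.3260192871094, 139.2339324951172), (14.357586860656738, 104.15719604492188), 81.93377685546875)
```

View pics/w4.png

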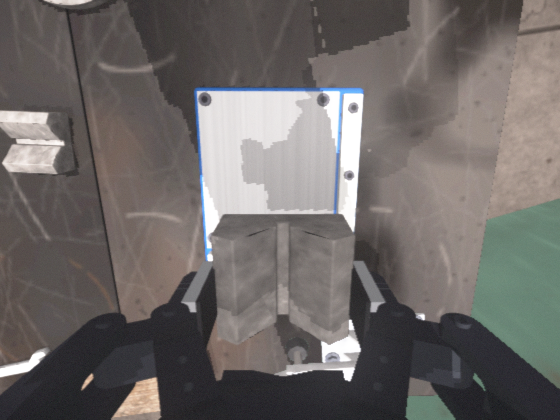

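The wrist view shows the held block square to the fixture. The left fence runs up columns 340–360, and the fence refit agrees with the earlier one. I'll descend to just above the plate.

Call:
servo_tool(steps=[-0.004, 0.001, 0.03, 0, 0, 0.004, -1, 0, 0, 0.03, 0, 0, 0, -1, 0, 0, 0.02, 0, 0, 0, -1, 0, 0, 0.012, 0, 0, 0, -1, 0, 0, 0, 0, 0, 0, -1, 0, 0, 0, 0, 0, 0, -1, 0, 0, 0, 0, 0, 0, -1])

```text
time_s: 7.95
tcp_pos: [478.5, 86.6, 48.0]
tcp_rot: [0.069, 0.998, 0.0, 0.002]
contact_force: [-0.6, -0.2, -4.3]
grip_width: 58.3
grasp_force: 67.2
```

```bash
python3 - <<'E'
from h import *
plan(472.3,85.0,26,82.0)
E
```

```text
tcp [478.5  86.6  48. ] yaw_y 82.04 tilt [0.0035 0.0006] tool shift [ 6.  -2.5 22. ] wz 0.001 t 7.95 F [-0.6 -0.2 -4.3] w 58.331405511094204 67.20372084528208
```

Call:
servo_tool(steps=[0.006, -0.002, 0.008, 0, 0, 0, -1, 0, 0, 0.004, 0, 0, 0, -1, 0, 0, 0, 0, 0, 0, -1, 0, 0, 0, 0, 0, 0, -1, 0, 0, 0, 0, 0, 0, -1, 0, 0, 0, 0, 0, 0, -1])

```text
time_s: 8.55
tcp_pos: [471.0, 85.3, 34.5]
tcp_rot: [0.069, 0.998, 0.0, 0.0]
contact_force: [0.2, 0.6, -4.9]
grip_width: 57.9
grasp_force: 67.2
```

```bash
python3 - <<'E'
from h import *
plan(472.3,85.0,26,82.0)
E
```

```text
tcp [471.   85.3  34.5] yaw_y 82.05 tilt [0.0005 0.0002] tool shift [-1.4 -0.1  8.5] wz 0.001 t 8.55 F [ 0.2  0.6 -4.9] w 57.94807184449368 67.2176592797041
```

Call:
servo_tool(steps=[0, 0, 0.003, 0, 0, 0, -1, 0, 0, 0.002, 0, 0, 0, -1, 0, 0, 0.001, 0, 0, 0, -1, 0, 0, 0, 0, 0, 0, -1, 0, 0, 0, 0, 0, 0, -1])

```text
time_s: 9.05
tcp_pos: [470.6, 85.2, 28.2]
tcp_rot: [0.069, 0.998, -0.0, -0.0]
contact_force: [-0.4, 0.0, -4.4]
grip_width: 57.9
grasp_force: 67.3
```

Call:
servo_tool(steps=[0, 0, 0.001, 0, 0, 0, -1, 0, 0, 0.001, 0, 0, 0, -1, 0, 0, 0.0005, 0, 0, 0, -1, 0, 0, 0, 0, 0, 0, -1, 0, 0, 0, 0, 0, 0, -1])

```text
time_s: 9.55
tcp_pos: [470.7, 85.2, 26.1]
tcp_rot: [0.069, 0.998, 0.0, 0.0]
contact_force: [-2.0, -0.2, 0.7]
grip_width: 57.9
grasp_force: 67.8
```

Call:
servo_tool(steps=[-0.002, 0.002, 0, 0, 0, 0, -1, -0.002, 0.002, 0, 0, 0, 0, -1, -0.002, 0.002, 0, 0, 0, 0, -1, -0.001, 0.001, 0, 0, 0, 0, -1, 0, 0, 0, 0, 0, 0, -1, 0, 0, 0, 0, 0, 0, -1])

```text
time_s: 10.15
tcp_pos: [479.3, 91.4, 26.1]
tcp_rot: [0.069, 0.998, 0.0, 0.001]
contact_force: [0.1, -1.0, 3.0]
grip_width: 57.6
grasp_force: 68.1
```

Call:
servo_tool(steps=[-0.001, 0.001, 0, 0, 0, 0, -1, -0.001, 0.001, 0, 0, 0, 0, -1, -0.001, 0.001, 0, 0, 0, 0, -1, 0, 0, 0, 0, 0, 0, -1, 0, 0, 0, 0, 0, 0, -1])

```text
time_s: 10.65
tcp_pos: [481.7, 93.4, 26.1]
tcp_rot: [0.069, 0.998, -0.0, -0.0]
contact_force: [-2.2, -2.5, 4.7]
grip_width: 57.9
grasp_force: 68.4
```

```bash
cat >> h.py <<'E'
def chk():
    s=arm.state();a=np.radians(82.0);B=np.array([[np.sin(a),-np.cos(a)],[np.cos(a),np.sin(a)]])
    M=R.from_quat(s["tcp_rot"]).as_matrix()
    print("rel corner",(B@(s["tcp_pos"][:2]-[513.4,121.7])).round(2),"z",s["tcp_pos"][2].round(2),"F fix",(B@s["contact_force"][:2]).round(1),s["contact_force"][2].round(1),"torque fix",(B@s["wrist_torque"][:2]).round(2),s["wrist_torque"][2].round(2),"yaw",np.degrees(np.arctan2(M[1,1],M[0,1])).round(2),"tilt",M[:2,2].round(4),s["time_s"],s["grip_width"])
E
python3 -c "
from h import *
chk()"
```

```text
rel corner [-27.47 -32.41] z 26.08 F fix [-1.8 -2.8] 4.7 torque fix [-0.5   0.41] 0.01 yaw 82.03 tilt [-0.0003 -0.0006] 10.65 57.85403096673062
```

Call:
servo_tool(steps=[-0.001, 0.001, 0, 0, 0, 0, -1, -0.001, 0.001, 0, 0, 0, 0, -1, -0.001, 0, 0, 0, 0, 0, -1, 0, 0, 0, 0, 0, 0, -1, 0, 0, 0, 0, 0, 0, -1])

```text
time_s: 11.15
tcp_pos: [482.2, 93.8, 26.1]
tcp_rot: [0.07, 0.998, -0.002, -0.002]
contact_force: [-9.5, -5.3, 13.6]
grip_width: 57.8
grasp_force: 69.3
```

```bash
python3 -c "
from h import *
chk()"
```

```text
rel corner [-26.98 -31.93] z 26.1 F fix [-8.7 -6.5] 13.6 torque fix [-1.23  1.59] 0.04 yaw 82.01 tilt [-0.005  -0.0028] 11.15 57.815020760191224
```

Call:
servo_tool(steps=[-0.001, 0.001, 0, 0, 0, 0, -1, -0.001, 0.001, 0, 0, 0, 0, -1, 0, 0, 0, 0, 0, 0, -1, 0, 0, 0, 0, 0, 0, -1, 0, 0, 0, 0, 0, 0, -1])

```text
time_s: 11.65
tcp_pos: [483.9, 94.9, 26.1]
tcp_rot: [0.07, 0.998, -0.002, -0.003]
contact_force: [-9.9, -6.8, 14.8]
grip_width: 57.7
grasp_force: 69.5
```

```bash
python3 -c "
from h import *
chk()"
```

```text
rel corner [-25.48 -30.69] z 26.11 F fix [-8.8 -8.1] 14.8 torque fix [-1.63  1.76] 0.06 yaw 81.99 tilt [-0.006  -0.0042] 11.65 57.73394480634664
```

Call:
servo_tool(steps=[-0.001, 0.0007, 0, -0.003, -0.003, 0, -1, -0.001, 0.0005, 0, -0.002, -0.002, 0, -1, 0, 0, 0, 0, 0, 0, -1, 0, 0, 0, 0, 0, 0, -1, 0, 0, 0, 0, 0, 0, -1])

```text
time_s: 12.15
tcp_pos: [484.9, 95.4, 26.1]
tcp_rot: [0.07, 0.998, -0.0, -0.001]
contact_force: [-12.7, -8.3, 17.0]
grip_width: 57.9
grasp_force: 69.9
```

```bash
python3 -c "
from h import *
chk()"
```

```text
rel corner [-24.51 -30.03] z 26.06 F fix [-11.5 -10. ] 17.0 torque fix [-1.95  2.31] 0.01 yaw 81.98 tilt [-0.0023 -0.0008] 12.15 57.87770034745846
```

Call:
servo_tool(steps=[-0.001, 0.0007, 0, 0, 0, 0, -1, -0.0005, 0.0005, 0, 0, 0, 0, -1, 0, 0, 0, 0, 0, 0, -1, 0, 0, 0, 0, 0, 0, -1, 0, 0, 0, 0, 0, 0, -1])

```text
time_s: 12.65
tcp_pos: [486.1, 96.0, 26.1]
tcp_rot: [0.07, 0.998, -0.001, -0.002]
contact_force: [-13.8, -9.5, 19.0]
grip_width: 57.7
grasp_force: 70.0
```

```bash
python3 -c "
from h import *
chk()"
```

```text
rel corner [-23.44 -29.23] z 26.06 F fix [-12.4 -11.4] 19.0 torque fix [-2.14  2.46] 0.08 yaw 81.98 tilt [-0.0032 -0.0015] 12.65 57.672745179410526
```

Call:
servo_tool(steps=[-0.001, 0.001, -0.0005, -0.001, -0.002, 0, -1, -0.0005, 0.0005, 0, 0, -0.001, 0, -1, 0, 0, 0, 0, 0, 0, -1, 0, 0, 0, 0, 0, 0, -1, 0, 0, 0, 0, 0, 0, -1])

```text
time_s: 13.15
tcp_pos: [486.4, 96.3, 26.1]
tcp_rot: [0.07, 0.998, -0.001, -0.001]
contact_force: [-15.6, -11.0, 18.6]
grip_width: 58.0
grasp_force: 70.1
```

```bash
python3 -c "
from h import *
chk()"
```

```text
rel corner [-23.18 -28.87] z 26.08 F fix [-13.9 -13. ] 18.6 torque fix [-2.58  2.72] -0.08 yaw 81.93 tilt [-0.0028 -0.0028] 13.15 57.99874920456949
```

Call:
servo_tool(steps=[-0.001, 0.001, 0, 0, 0, 0, -1, -0.0005, 0.0005, 0, 0, 0, 0, -1, 0, 0, 0, 0, 0, 0, -1, 0, 0, 0, 0, 0, 0, -1, 0, 0, 0, 0, 0, 0, -1])

```text
time_s: 13.65
tcp_pos: [486.5, 96.4, 26.1]
tcp_rot: [0.071, 0.997, -0.003, -0.003]
contact_force: [-18.7, -14.1, 24.7]
grip_width: 58.0
grasp_force: 70.6
```

```bash
python3 -c "
from h import *
chk()"
```

```text
rel corner [-23.14 -28.76] z 26.1 F fix [-16.6 -16.5] 24.7 torque fix [-3.29  3.38] -0.03 yaw 81.89 tilt [-0.0057 -0.0051] 13.65 57.95828739843641
```

Position has stopped advancing while the force rises, so the block is seated on both stops. I'll firm up the press, ease the down-force and take out the small tilt.

Call:
servo_tool(steps=[-0.001, 0.001, -0.001, -0.003, -0.003, 0, -1, -0.001, 0.001, -0.001, -0.003, -0.003, 0, -1, -0.001, 0.001, 0, -0.002, -0.002, 0, -1, 0, 0, 0, 0, 0, 0, -1, 0, 0, 0, 0, 0, 0, -1, 0, 0, 0, 0, 0, 0, -1])

```text
time_s: 14.25
tcp_pos: [486.6, 96.8, 26.1]
tcp_rot: [0.071, 0.997, -0.002, -0.002]
contact_force: [-21.7, -18.8, 18.1]
grip_width: 58.0
grasp_force: 70.0
```

```bash
python3 -c "
from h import *
chk()
p,d,c=look('side','s5.png'); print(cam('side')[0])
P=np.array([495,100,25,1.]);f,cx,cy,M=c;q=np.linalg.inv(M)@P;u,v=int(cx+f*q[0]/q[2]),int(cy+f*q[1]/q[2]);print(u,v)
cv2.imwrite('pics/s5c.png',cv2.resize(p[v-60:v+60,u-80:u+80],None,fx=5,fy=5,interpolation=cv2.INTER_CUBIC))
p,d,c=look('wrist','w5.png')
"
```

```text
rel corner [-23.12 -28.4 ] z 26.12 F fix [-18.9 -21.6] 18.1 torque fix [-4.46  3.79] 0.01 yaw 81.85 tilt [-0.0033 -0.0031] 14.25 58.02778013244816
464.32099705593583
306 159
```

View pics/s5c.png

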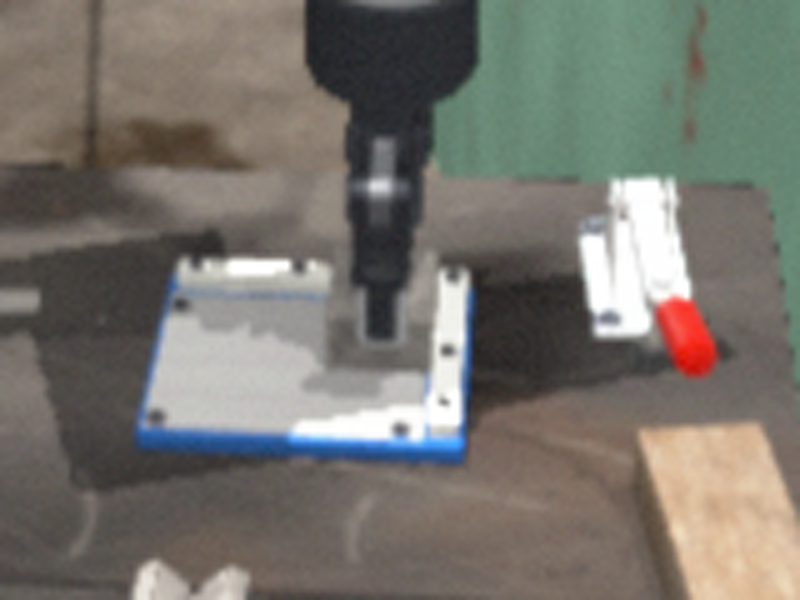

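View pics/w5.png

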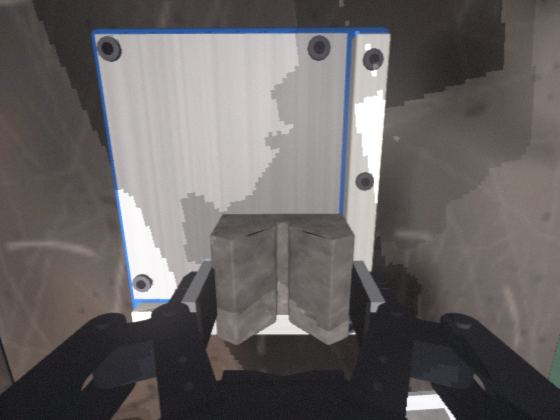

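The side crop shows the block tucked into the corner against the far fence (435,330) and the left fence (330,270). The wrist view agrees. I'll do one more push to confirm both sides are hard against the fences.

Call:
servo_tool(steps=[0, 0.001, -0.0005, -0.003, -0.003, 0, -1, 0, 0.001, 0, 0, 0, 0, -1, 0, 0, 0, 0, 0, 0, -1, 0, 0, 0, 0, 0, 0, -1, 0, 0, 0, 0, 0, 0, -1, 0, 0, 0, 0, 0, 0, -1])

```text
time_s: 14.95
tcp_pos: [486.6, 96.9, 26.2]
tcp_rot: [0.071, 0.997, -0.002, -0.0]
contact_force: [-19.2, -22.7, 16.8]
grip_width: 57.9
grasp_force: 69.8
```

```bash
python3 -c "
from h import *
chk()"
```

```text
rel corner [-23.08 -28.33] z 26.16 F fix [-15.8 -25.2] 16.8 torque fix [-5.44  3.5 ] 0.17 yaw 81.8 tilt [-0.0003 -0.0047] 14.95 57.90432385479897
```

Call:
servo_tool(steps=[-0.001, 0.001, 0, 0, 0, 0, -1, -0.001, 0.001, 0, 0, 0, 0, -1, 0, 0, 0, 0, 0, 0, -1, 0, 0, 0, 0, 0, 0, -1, 0, 0, 0, 0, 0, 0, -1, 0, 0, 0, 0, 0, 0, -1])

```text
time_s: 15.55
tcp_pos: [486.6, 96.9, 26.2]
tcp_rot: [0.072, 0.997, -0.004, -0.002]
contact_force: [-24.7, -28.1, 23.7]
grip_width: 57.9
grasp_force: 70.5
```

```bash
python3 -c "
from h import *
chk()"
```

```text
rel corner [-23.08 -28.24] z 26.19 F fix [-20.5 -31.3] 23.7 torque fix [-6.4   4.36] 0.23 yaw 81.78 tilt [-0.0044 -0.0079] 15.55 57.904067468102575
```

The block is hard against both fences, but the arm now leans slightly (tilt 0.008). I'll ease the y push, level the tool, and then test squareness with a small yaw nudge.

Call:
servo_tool(steps=[0, -0.0015, 0, -0.004, -0.002, 0, -1, 0, -0.0015, 0, -0.004, -0.002, 0, -1, 0, 0, 0, 0, 0, 0, -1, 0, 0, 0, 0, 0, 0, -1, 0, 0, 0, 0, 0, 0, -1, 0, 0, 0, 0, 0, 0, -1])

```text
time_s: 16.15
tcp_pos: [486.7, 96.7, 26.1]
tcp_rot: [0.071, 0.997, 0.003, 0.001]
contact_force: [-24.5, -19.5, 21.9]
grip_width: 57.7
grasp_force: 70.3
```

```bash
python3 -c "
from h import *
chk()"
```

```text
rel corner [-23.01 -28.43] z 26.08 F fix [-21.5 -22.7] 21.9 torque fix [-5.19  4.54] 0.07 yaw 81.85 tilt [0.0014 0.0049] 16.15 57.720378257151516
```

Call:
servo_tool(steps=[0, 0, 0, 0, 0, -0.004, -1, 0, 0, 0, 0, 0, 0, -1, 0, 0, 0, 0, 0, 0, -1, 0, 0, 0, 0, 0, 0, -1, 0, 0, 0, 0, 0, 0, -1])

```text
time_s: 16.65
tcp_pos: [486.6, 96.7, 26.0]
tcp_rot: [0.07, 0.998, 0.003, 0.0]
contact_force: [-23.7, -18.4, 21.5]
grip_width: 57.9
grasp_force: 70.3
```

```bash
python3 -c "
from h import *
chk()"
```

```text
rel corner [-23.06 -28.46] z 26.04 F fix [-20.9 -21.6] 21.5 torque fix [-5.08  4.56] -0.32 yaw 82.01 tilt [0.0013 0.005 ] 16.65 57.89822053244054
```

The torque response puts the neutral, seated yaw near 81.85°, so I'll take the yaw back there and level the roll.

Call:
servo_tool(steps=[0, 0, 0, 0.002, 0.0005, 0.003, -1, 0, 0, 0, 0.001, 0.0005, 0, -1, 0, 0, 0, 0, 0, 0, -1, 0, 0, 0, 0, 0, 0, -1, 0, 0, 0, 0, 0, 0, -1, 0, 0, 0, 0, 0, 0, -1])

```text
time_s: 17.25
tcp_pos: [486.7, 96.8, 26.1]
tcp_rot: [0.071, 0.997, 0.001, -0.0]
contact_force: [-24.3, -20.4, 19.8]
grip_width: 57.9
grasp_force: 70.3
```

```bash
python3 -c "
from h import *
chk()"
```

```text
rel corner [-23.02 -28.42] z 26.08 F fix [-21.2 -23.6] 19.8 torque fix [-4.96  4.5 ] 0.01 yaw 81.89 tilt [-0.0001  0.0024] 17.25 57.912001308777164
```

Call:
servo_tool(steps=[0, 0, 0, 0.0015, 0, 0, -1, 0, 0, 0, 0, 0, 0, -1, 0, 0, 0, 0, 0, 0, -1, 0, 0, 0, 0, 0, 0, -1, 0, 0, 0, 0, 0, 0, -1, 0, 0, 0, 0, 0, 0, -1, 0, 0, 0, 0, 0, 0, -1, 0, 0, 0, 0, 0, 0, -1])

```text
time_s: 18.05
tcp_pos: [486.6, 96.8, 26.1]
tcp_rot: [0.071, 0.997, 0.0, -0.0]
contact_force: [-24.5, -20.0, 19.5]
grip_width: 57.8
grasp_force: 70.3
```

```bash
python3 -c "
from h import *
chk()
print(ticket.finish_job())"
```

```text
rel corner [-23.04 -28.41] z 26.1 F fix [-21.5 -23.2] 19.5 torque fix [-4.95  4.47] 0.03 yaw 81.89 tilt [-0.0003  0.001 ] 18.05 57.76265659021377
the job is handed in; nothing more can be done
None
```

The job is handed in at 18 s: the larger vee block is on the plate, vee up, and still gripped and pressed into the corner at about 21 N toward the far fence and 23 N toward the left. It stopped moving while the push force kept rising, so I take both plungers as pushed in; I did not see or measure them directly. I moved nothing else.

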